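# Wind the bell timer for the primer

### The arm

A 6-joint arm with a two-finger parallel gripper is mounted at the origin on the work surface. World frame = base frame: x ahead of the robot, y to its left, z up, the work surface at z = 0. Lengths are in m, angles in rad, forces in N, time in s.
With the tool pointing down it reaches from about 0.275 to 0.75 m from the base axis. Payload 10.2 kg.
Tool frame: the origin (TCP) lies on the mounting face of the last link; the fingertips stand 166 mm ahead of it and the grasp point (between the pads) lies 147 mm ahead of it (manip.grip_point_offset is the distance from the TCP to the grasp point, in m); x points along the fingers, z is the direction in which the jaws open and shut, and the axes are right-handed (so a half turn about x gives the same grasp; the last joint's range is limited). The gripper opens to 88 mm and grips with 3 to 60 N. Pads are 18 mm wide; open, the fingers measure 123 mm over their backs; the gripper's body (75 mm by 187 mm) begins 45 mm behind the grasp point.
Start: joints at [1.061, 0.313, 1.498, -0, 1.331, -0.223], TCP at [0.149, 0.504, 0.405] pointing down, gripper open.
Joint ranges: [-2.94, 2.94], [-0.97, 2.17], [0.19, 2.56], [-1.23, 4.37], [0.02, 3.11], [-2.88, 2.88]. Speed limits (rad/s): [2.39, 2.39, 3.01, 3.14, 3.14, 3.14].

### API

Orientations are given as a rotation vector (axis times angle).
In Python, from workcell import manip gives the robot as it stands. The module is installed in compiled form; this text tells all that it offers.
- The arm moves only by the shell command python3 -m handwheel 'ROWS' [FORCE]. ROWS is text: rows parted by semicolons, each of 7 numbers parted by spaces: the closure, from -1 (fully open) to 1 (shut), then the shift along the tool's x, y, z in m, then the turn, a rotation vector about the tool's x, y, z in rad. A call has 1 to 12 rows; each row is the pose to reach, as a shift and turn from the pose commanded when the call began, along the tool's axes at that moment; what a row does not reach only later rows make up. A row lasts 1/8 s, in which the tool goes at most 62.5 mm and 10.7 degrees, less where a joint would pass 70% of its speed; a pose out of reach is approached as far as the arm can. A call with a gripper value outside its range is refused whole. The fingers move at their own pace and stop on an object; FORCE is the grip in N (left out, the last holds). Time passes only in rows, so rows that repeat a pose let the fingers close. It gives the time, the measured TCP pose, the force and the opening at its end, in the units of the state.
- manip.get_state(): the state, without advancing time (a new reading comes with each control period).
- manip.read_camera(name): name is "side" or "top"; returns (picture, depth): 384x512x3 uint8, red, green, blue; 384x512 float32, m along the optical axis (not along the pixel's ray), 0 where there is no reading.
- manip.calibration(name): a dict with "vertical_fov" (degrees; the focal length in pixels is half the picture's height over the tangent of half this angle, whatever the lens; pixels are square), "cx", "cy" (the principal point, pixels), "distortion" ([k1, k2, p1, p2, k3] as OpenCV has them; the pictures are not rectified), "cam_to_world" (4x4, takes a point from camera to world coordinates). Camera axes: x right, y down, z forward; pixel columns grow to the right and rows downward; lengths in m; the calibration is good to about 2 mm. A picture is of the moment at which its call begins. calibration takes no time and is no camera call.
- manip.job_done(): hands the job in, once; it reports no verdict.
The state is a dict: "clock": time; "joint_positions": joint angles; "dq": joint speeds; "joint_torque": joint torques, N m; "ee_pos": TCP position; "orientation": TCP orientation; "contact_force": force on the tool from outside, world axes, zero at the start; "torque": the same for the moment, N m; "gripper_width": finger opening in m.
Only numpy, scipy, OpenCV 4.12 (cv2) and the standard library are available. Lean on these libraries where they do the work, as an engineer would, in place of code of your own. Each camera call takes 0.05 s, during which the arm holds its last target.

### The job

Set the wind-up bell timer on the pallet-wood shelf for the primer's 20-minute wait: turn its dial clockwise past the 30-minute top mark, then back down to the 20-minute mark, and let go. The timer is light and stands loose on the boards, so keep it pressed down, firmly but gently, while turning: its case must not swivel or wander along with the dial. Leave the tin, cup, caddy and tray alone.

Things in the scene. Friction and masses are not known exactly. Their poses are not given: they have to be found in the camera images.
- shelf: low fixed shelf of reclaimed pallet boards, 420 (its x) x 740 (its y) mm, top deck 90 mm above the work surface; origin at the centre of its underside, z up
- timer: loose wind-up bell timer, 0.3 kg: round aluminium case 96 mm across, flat top 36 mm above its underside, on four rubber feet 33 mm from the axis; a black dial turns on it. Origin at the centre of its underside, z up along the dial's axis, x towards the zero mark. More than 30 N between feet and boards (its 3 N weight included) harms the clockwork
- timer_axis (a point): point on the dial's axis, half-way up its grip bar, 57.5 mm above the timer's underside; fixed to the case, axes as timer. The dial is a skirt disc 68 mm across, top 14 mm below this point, with an upright bar 14 mm thick, 48 mm long (21 mm to the pointer side, 27 mm to the other), top 14 mm above this point. Fingertips astride the bar may press on the skirt
- zero_mark (a point): round dot for 0 minutes on the case top, 41.5 mm from the dial's axis, fixed to the case. Clockwise from it, seen from above: short tick 5, long tick 10, short 15, long 20, short 25, double long tick 30 minutes (the top mark, opposite the dot)
- timer_dial (a joint): rad; 0 with the pointer (white line) at the dot, grows clockwise from above, 0.1047 a minute: 20 min = 2.094, 30 min = 3.142, hard stop 3.5. Pointer and bar lie at the case's x axis angle minus this, about z up. Stays where left. Friction 0.2 N m, more than the feet hold by weight alone: unpressed, the case swivels along; 10 to 16 N down on the dial holds it
- tin_center (a point): sealed steel tin, 88 mm across, 89 mm tall; point at its centre, half-way up; loose, leave alone
- cup_center (a point): white ceramic cup, 76 mm across, 80 mm tall; point at its centre, half-way up; loose, leave alone
- caddy_center (a point): closed yellow tool caddy with lid and latch, 106 x 236 mm, 91 mm tall with its carrying handle; point at its centre 38 mm up; loose, leave alone
- tray_center (a point): grey plastic tray 140 x 270 x 40 mm with a paint roller in it; point at its centre 20 mm up; loose, leave alone

How it is judged:
By the outcome, as a careful person would: the job done as asked, in the order asked, and still so for the second after the job is handed in, with the robot touching nothing.
It also fails if it takes over 67 s, if anything falls off the work surface, if the arm or the gripper's body presses on something with over 40 N, if the wrist force passes 120 N, or if a joint passes its speed limit or range.

## Working session

There is one attempt and no reset: what is moved stays moved. The work goes in short steps, Python scripts to look and compute and a shell command to move; the robot and the scene stay as the last step left them, time stands still between calls to the robot, and variables do not carry over. Pictures are saved under pics/ and viewed, and the job is handed in when it is done.

```bash
mkdir -p pics
python3 - <<'E'
from workcell import manip
import cv2,numpy as np
s=manip.get_state()
for k,v in s.items(): print(k,np.round(v,4))
for n in("side","top"):
    p,d=manip.read_camera(n); cv2.imwrite(f"pics/{n}0.png",p[:,:,::-1]); np.save(f"pics/{n}0.npy",d)
    c=manip.calibration(n); print(n,c)
E
```

```text
clock 0.0
joint_positions [ 1.0606  0.3134  1.4984 -0.      1.331  -0.2234]
dq [ 0.0004  0.0022 -0.0006 -0.0005  0.0008  0.0003]
joint_torque [ 2.40000e-03 -4.02215e+01 -2.52272e+01  6.95000e-02  3.53000e-02
 -1.00000e-04]
ee_pos [0.1485 0.5035 0.4042]
orientation [-0.996   1.3325  0.9951]
contact_force [ 0.2497 -0.3203 -0.2204]
torque [ 0.0157 -0.0517  0.0403]
gripper_width 0.088
side {'vertical_fov': 56.26608673434746, 'cx': 254.46644196147625, 'cy': 193.94526043213494, 'distortion': array([-0.0214014,  0.       ,  0.       ,  0.       ,  0.       ]), 'cam_to_world': array([[-0.97243018, -0.14419738,  0.18326666,  0.48438686],
       [-0.23316951,  0.61268996, -0.75514435,  0.54838138],
       [-0.00339581, -0.77705735, -0.62942064,  0.55042471],
       [ 0.        ,  0.        ,  0.        ,  1.        ]])}
top {'vertical_fov': 53.65161198336053, 'cx': 253.47156671349913, 'cy': 187.69017729470337, 'distortion': array([0.00349564, 0.        , 0.        , 0.        , 0.        ]), 'cam_to_world': array([[ 8.12382013e-04, -9.99022071e-01,  4.42067974e-02,
         5.51401546e-01],
       [-9.99999432e-01, -8.42081732e-04, -6.53218215e-04,
         1.88106313e-02],
       [ 6.89805151e-04, -4.42062416e-02, -9.99022188e-01,
         8.48284756e-01],
       [ 0.00000000e+00,  0.00000000e+00,  0.00000000e+00,
         1.00000000e+00]])}
```

View pics/top0.png

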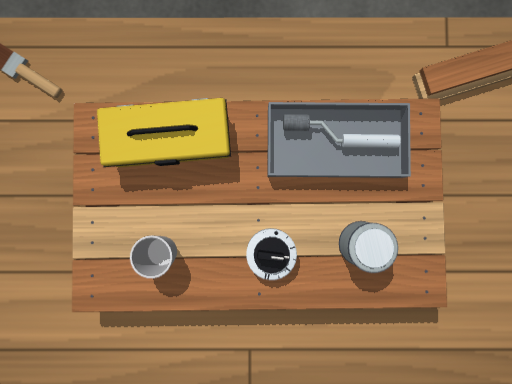

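View pics/side0.png

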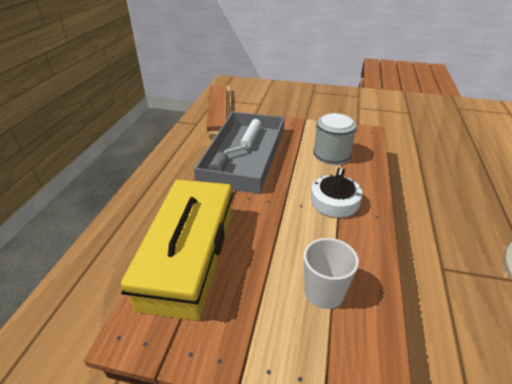

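The top view shows the timer at about (272,254), the cup at (152,257), the tin at (372,248), the caddy at (163,131) and the tray at (339,140). Next I'll zoom in on the timer and measure it.

```bash
cat > h.py <<'E'
from workcell import manip
import cv2,numpy as np
def cam(n):
    c=manip.calibration(n); f=192/np.tan(np.radians(c["vertical_fov"]/2))
    K=np.array([[f,0,c["cx"]],[0,f,c["cy"]],[0,0,1]]); return K,c["distortion"],c["cam_to_world"]
def plane(n,uv,z):
    K,D,T=cam(n); uv=np.asarray(uv,float).reshape(-1,1,2)
    q=cv2.undistortPoints(uv,K,D)[:,0]; r=np.c_[q,np.ones(len(q))]@T[:3,:3].T; o=T[:3,3]
    return o+r*((z-o[2])/r[:,2])[:,None]
def cloud(n,d):
    v,u=np.mgrid[:384,:512]; K,D,T=cam(n)
    q=cv2.undistortPoints(np.c_[u.ravel(),v.ravel()].astype(float).reshape(-1,1,2),K,D)[:,0]
    P=np.c_[q,np.ones(len(q))]*d.reshape(-1,1); return (P@T[:3,:3].T+T[:3,3]).reshape(384,512,3)
E
python3 - <<'E'
from h import *
a=cv2.imread("pics/top0.png");cv2.imwrite("pics/topz.png",cv2.resize(a[220:290,237:307],None,fx=8,fy=8,interpolation=cv2.INTER_CUBIC))
a=cv2.imread("pics/side0.png");cv2.imwrite("pics/sidez.png",cv2.resize(a[155:225,300:375],None,fx=8,fy=8,interpolation=cv2.INTER_CUBIC))
P=cloud("top",np.load("pics/top0.npy"))
for u,v in[(215,230),(272,230),(255,254),(272,254),(248,245),(285,268)]: print(u,v,P[v,u].round(4))
# annulus: points by height of case top
z=P[...,2]; m=np.zeros((384,512),bool); m[222:288,240:305]=1
c=m&(abs(z-.126)<.006)
cs,_=cv2.findContours(c.astype(np.uint8),cv2.RETR_EXTERNAL,cv2.CHAIN_APPROX_NONE)
k=max(cs,key=cv2.contourArea); k=cv2.convexHull(k); pts=plane("top",k[:,0],.126)
print(cv2.minEnclosingCircle(pts[:,:2].astype(np.float32)), cv2.minEnclosingCircle(k), cv2.fitEllipse(k))
bar=m&(z>.152);print(bar.sum(),P[bar].mean(0))
E
```

```text
215 230 [0.5514 0.0188 0.8483]
272 230 [ 0.5031 -0.0169  0.1256]
255 254 [0.459  0.0154 0.1337]
272 254 [ 0.4626 -0.015   0.1615]
248 245 [0.475  0.0286 0.1278]
285 268 [ 0.432  -0.0412  0.1271]
((0.45852166414260864, -0.014996460638940334), 0.047979697585105896) ((270.8969421386719, 253.82061767578125), 25.511606216430664) ((271.0995178222656, 253.83929443359375), (50.24219512939453, 50.86573791503906), 166.9049072265625)
233 [ 0.46508369 -0.00991951  0.20595902]
```

View pics/topz.png

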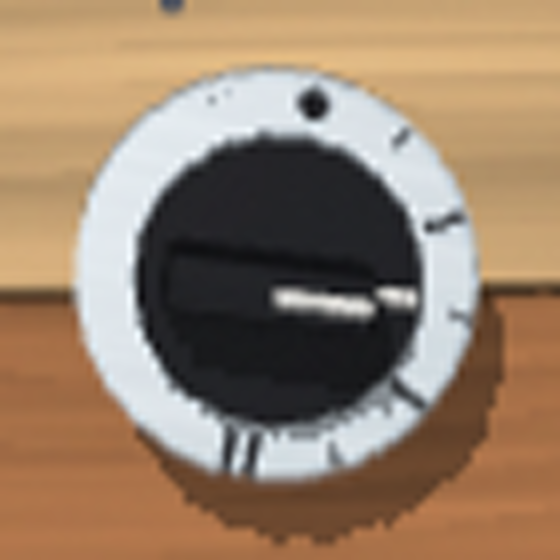

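View pics/sidez.png

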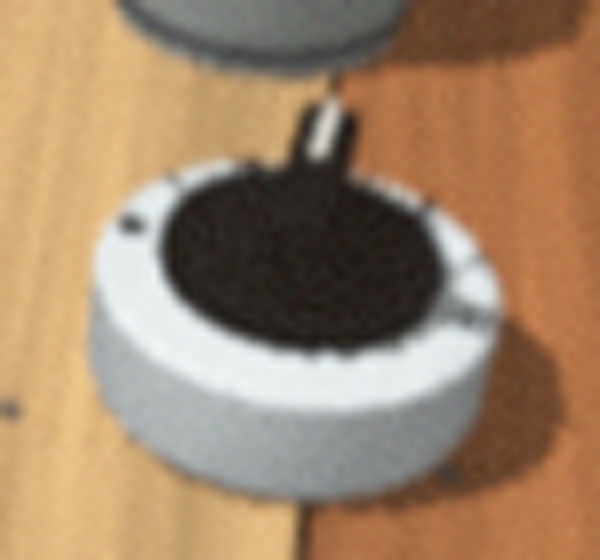

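Run:
```python
from h import *
t=lambda x,y:(237+(x+.5)/8-.5,220+(y+.5)/8-.5)
s=lambda x,y:(300+(x+.5)/8-.5,155+(y+.5)/8-.5)
dot=plane("top",[t(314,103)],.126)[0]; dots=plane("side",[s(132,223)],.126)[0]
c=np.array([.4585,-.015])
print("dot",dot,dots,np.linalg.norm(dot[:2]-c),np.degrees(np.arctan2(*(dot[:2]-c)[::-1])))
dbl=plane("top",[t(240,452)],.126)[0]; print("30",dbl,np.linalg.norm(dbl[:2]-c),np.degrees(np.arctan2(*(c-dbl[:2])[::-1])))
for a,b in[((440,222),10),((407,392),20),((403,135),5),((460,316),15),((335,454),25)]:
    p=plane("top",[t(*a)],.126)[0][:2]-c; print(b,np.linalg.norm(p),(np.degrees(np.arctan2(p[1],p[0]))+b*6+180)%360-180)
tip=plane("top",[t(415,297)],.1335)[0];print("tip",tip,np.degrees(np.arctan2(*(tip[:2]-c)[::-1])))
l=plane("top",[t(275,297),t(372,306)],.1615);d=l[1]-l[0];print("line",l,np.degrees(np.arctan2(d[1],d[0])))
# side case: white rim ellipse centre; dial skirt blob
a=cv2.imread("pics/side0.png");g=cv2.cvtColor(a,cv2.COLOR_BGR2GRAY)
st=plane("side",[s(325,104)],.1615);print("side bar top-ish",st)
K=manip.get_state();from scipy.spatial.transform import Rotation as R
print(R.from_rotvec(K["orientation"]).as_matrix().round(3))
P=cloud("top",np.load("pics/top0.npy"));Q=cloud("side",np.load("pics/side0.npy"))
for u,v in[(240,240),(300,285),(200,225),(372,248),(152,257)]:print(P[v,u])
m=(abs(Q[...,2]-.134)<.004)&(np.hypot(Q[...,0]-.458,Q[...,1]+.015)<.05);p=Q[m];print("side skirt",m.sum(),(p.min(0)+p.max(0))/2,p.max(0)-p.min(0))
m=(abs(Q[...,2]-.126)<.003)&(np.hypot(Q[...,0]-.458,Q[...,1]+.015)<.06);p=Q[m];print("side case",m.sum(),(p.min(0)+p.max(0))/2,p.max(0)-p.min(0))
```

```text
dot [ 0.49854862 -0.02405198  0.126     ] [ 0.4990995  -0.02315486  0.126     ] 0.04105886035769803 -12.736263288007624
30 [ 0.41668011 -0.00646735  0.126     ] 0.042681484472718516 -11.531967814976689
10 0.04061768408675684 -12.71879307779568
20 0.041515803161958624 -11.996738651901978
5 0.04431765588771107 -12.785570545912805
15 0.04455527633880883 -12.947411488698208
25 0.04447923222939399 -11.863431295100895
tip [ 0.45398278 -0.04712357  0.1335    ] -98.00446246842776
line [[ 0.45777361 -0.01310908  0.1615    ]
 [ 0.45578526 -0.03488128  0.1615    ]] -95.21808645606228
side bar top-ish [[ 0.45820704 -0.03253634  0.1615    ]]
[[-0.001 -0.959  0.283]
 [-0.001  0.283  0.959]
 [-1.     0.    -0.001]]
[0.48090236 0.04499517 0.09004055]
[ 0.39272098 -0.07368466  0.09093552]
[0.51046552 0.12486825 0.08857503]
[ 0.47552578 -0.18910943  0.17979318]
[0.44822965 0.21748816 0.09695378]
side skirt 502 [ 0.45852707 -0.01324548  0.13352086] [0.06685671 0.06673303 0.00685258]
side case 554 [ 0.45848941 -0.01266803  0.12601092] [0.09508047 0.09249212 0.00595397]
```

Run:
```python
from h import *
for n in("top","side"):
    P=cloud(n,np.load(f"pics/{n}0.npy"));z=P[...,2];r=np.hypot(P[...,0]-.4585,P[...,1]+.0145)
    m=(r<.035)&(z>.155)&(z<.166);p=P[m];
    b=cv2.minAreaRect(p[:,:2].astype(np.float32)*1000);print(n,m.sum(),z[m].mean(),b)
    v=np.linalg.svd(p[:,:2]-p[:,:2].mean(0))[2][0];print(p.mean(0),np.degrees(np.arctan2(v[1],v[0])))
```

```text
top 217 0.1618043392194139 ((458.6400451660156, -11.86334228515625), (47.12174987792969, 14.415299415588379), 83.02139282226562)
[ 0.45914231 -0.01200572  0.16180434] -97.30885282993523
side 138 0.1603207718188075 ((458.9540100097656, -10.914779663085938), (48.589481353759766, 14.074135780334473), 82.59260559082031)
[ 0.45923293 -0.00767054  0.16032077] 82.77358920829376
```

```bash
python3 -m handwheel '0.5 0 -0.0444 -0.0409 0.141 0 0; 0.5 0 -0.0888 -0.0818 0.282 0 0; 0.5 0 -0.133 -0.1227 0.423 0 0; 0.5 0 -0.1775 -0.1636 0.564 0 0; 0.5 0 -0.222 -0.2045 0.705 0 0; 0.5 0 -0.2663 -0.2454 0.845 0 0; 0.5 0 -0.3107 -0.2864 0.986 0 0; 0.5 0 -0.355 -0.3273 1.127 0 0; 0.5 0 -0.3994 -0.3682 1.268 0 0; 0.5 0 -0.4438 -0.4091 1.409 0 0; 0.5 0 -0.4438 -0.4091 1.409 0 0; 0.5 0 -0.4438 -0.4091 1.409 0 0' 10
python3 - <<'E'
from h import *
from scipy.spatial.transform import Rotation as R
s=manip.get_state();M=R.from_rotvec(s["orientation"]).as_matrix();print(M.round(4),s["joint_positions"].round(3) if hasattr(s["joint_positions"],'round') else s["joint_positions"])
p,d=manip.read_camera("side");cv2.imwrite("pics/side1.png",p[:,:,::-1])
E
```

```text
clock: 1.6
ee_pos: [0.4582, -0.0141, 0.4044]
orientation: [0.098, 1.57, -0.097]
contact_force: [-0.8, 0.5, -0.3]
gripper_width: 0.0222
[[-1.000e-03  1.240e-01  9.923e-01]
 [ 5.000e-04  9.923e-01 -1.240e-01]
 [-1.000e+00  4.000e-04 -1.000e-03]] [-0.287  0.166  1.686  0.     1.29  -0.163]
```

View pics/side1.png

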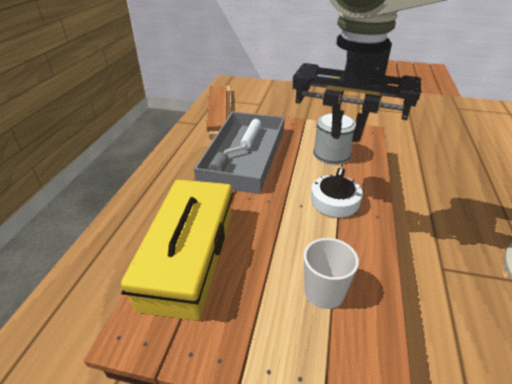

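```bash
python3 -m handwheel '0.5 0.035 0 0 0 0 0; 0.5 0.068 0 0 0 0 0; 0.5 0.068 0 0 0 0 0'
python3 - <<'E'
from h import *
p,d=manip.read_camera("side");cv2.imwrite("pics/side2.png",cv2.resize(p[120:225,285:400,::-1],None,fx=5,fy=5,interpolation=cv2.INTER_CUBIC))
p,d=manip.read_camera("top");cv2.imwrite("pics/top2.png",cv2.resize(p[200:300,210:330,::-1],None,fx=5,fy=5,interpolation=cv2.INTER_CUBIC))
E
```

```text
clock: 2.02
ee_pos: [0.4578, -0.0132, 0.3356]
orientation: [0.097, 1.572, -0.096]
contact_force: [-0.2, 0.4, -0.0]
gripper_width: 0.0218
```

View pics/side2.png

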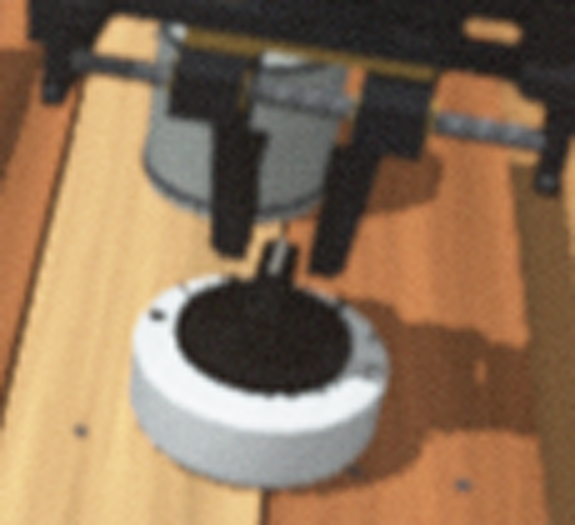

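View pics/top2.png

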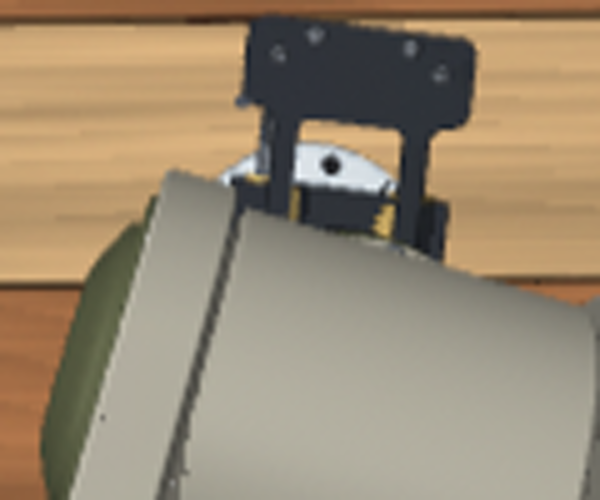

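```bash
python3 -m handwheel '0.5 0.015 0 0 0 0 0; 0.5 0.03 0 0 0 0 0; 0.5 0.03 0 0 0 0 0; 0.5 0.03 0 0 0 0 0'; python3 -c "
from h import *
s=manip.get_state();print(s)"
```

```text
clock: 2.62
ee_pos: [0.4587, -0.0143, 0.308]
orientation: [0.097, 1.566, -0.098]
contact_force: [-0.2, 0.9, 0.5]
gripper_width: 0.0222
{'clock': 2.625, 'joint_positions': array([-2.87319625e-01,  2.76533235e-01,  1.82121813e+00, -3.61062852e-05,
        1.04169586e+00, -1.62665556e-01]), 'dq': array([-0.00152077,  0.00099061,  0.00428043,  0.00210032, -0.00634377,
       -0.00082941]), 'joint_torque': array([ 1.63008738e-02, -3.46069193e+01, -2.14690071e+01,  6.33446965e-02,
        3.26072099e-02, -5.33604452e-04]), 'ee_pos': array([ 0.45872503, -0.01428281,  0.30803777]), 'orientation': array([ 0.09744953,  1.56649425, -0.09824934]), 'contact_force': array([-0.23987552,  0.86304093,  0.50682842]), 'torque': array([-0.09039446,  0.03844079, -0.00101163]), 'gripper_width': 0.02222738746342637}
```

```bash
python3 -m handwheel '0.5 0.004 0 0 0 0 0; 0.5 0.005 0 0 0 0 0;0.5 0.005 0 0 0 0 0'; python3 -m handwheel '0.5 0.001 0 0 0 0 0; 0.5 0.001 0 0 0 0 0'; python3 -m handwheel '0.5 0.001 0 0 0 0 0; 0.5 0.001 0 0 0 0 0'
```

```text
clock: 3.0
ee_pos: [0.4585, -0.0144, 0.3017]
orientation: [0.098, 1.569, -0.098]
contact_force: [0.3, -0.3, 0.1]
gripper_width: 0.0222
clock: 3.25
ee_pos: [0.4585, -0.0144, 0.3007]
orientation: [0.098, 1.569, -0.098]
contact_force: [0.3, 0.4, -0.3]
gripper_width: 0.0221
clock: 3.5
ee_pos: [0.4585, -0.0144, 0.2999]
orientation: [0.098, 1.568, -0.098]
contact_force: [-1.1, 0.3, 2.7]
gripper_width: 0.0222
```

```bash
python3 -m handwheel '0.5 0.0005 0 0 0 0 0; 0.5 0.0005 0 0 0 0 0'; python3 -m handwheel '0.5 0.0005 0 0 0 0 0; 0.5 0.0005 0 0 0 0 0'
```

```text
clock: 3.75
ee_pos: [0.4585, -0.0144, 0.2998]
orientation: [0.098, 1.568, -0.098]
contact_force: [-2.8, 0.7, 9.2]
gripper_width: 0.0221
clock: 4.0
ee_pos: [0.4585, -0.0143, 0.2998]
orientation: [0.098, 1.568, -0.098]
contact_force: [-5.1, 0.4, 14.0]
gripper_width: 0.0219
```

```bash
python3 -m handwheel '0.5 -0.0002 0 -0.0004 0 0 0; 0.5 -0.0002 0 -0.0004 0 0 0'; python3 -m handwheel '0.65 0 0 0 0 0 0; 0.75 0 0 0 0 0 0; 0.85 0 0 0 0 0 0; 0.85 0 0 0 0 0 0' 8
```

```text
clock: 4.25
ee_pos: [0.4583, -0.0143, 0.2998]
orientation: [0.098, 1.567, -0.098]
contact_force: [-0.7, 1.0, 9.5]
gripper_width: 0.0218
clock: 4.75
ee_pos: [0.458, -0.0143, 0.2998]
orientation: [0.098, 1.568, -0.098]
contact_force: [-5.1, -0.2, 12.5]
gripper_width: 0.014
```

```bash
python3 -m handwheel '0.9 0 0 -0.0005 0 0 0; 0.9 0 0 -0.0005 0 0 0'; python3 -m handwheel '1 0 0 0 0 0 0; 1 0 0 0 0 0 0' 35
```

```text
clock: 5.0
ee_pos: [0.4577, -0.0143, 0.2998]
orientation: [0.098, 1.567, -0.098]
contact_force: [-2.5, 0.4, 10.0]
gripper_width: 0.0138
clock: 5.25
ee_pos: [0.4577, -0.0143, 0.2998]
orientation: [0.098, 1.567, -0.098]
contact_force: [-2.9, 1.4, 9.9]
gripper_width: 0.0141
```

```bash
python3 -m handwheel '1 0.0003 0 -0.0004 0 0 0; 1 0.0003 0 -0.0004 0 0 0'; python3 -c "
from h import *
s=manip.get_state();print(s['torque'],s['joint_positions'])
p,d=manip.read_camera('side');cv2.imwrite('pics/side3.png',cv2.resize(p[120:225,285:400,::-1],None,fx=5,fy=5,interpolation=cv2.INTER_CUBIC))"
```

```text
clock: 5.5
ee_pos: [0.4575, -0.0143, 0.2998]
orientation: [0.098, 1.566, -0.098]
contact_force: [-2.0, 0.9, 11.9]
gripper_width: 0.0137
[ 0.05997286  0.42158961 -0.00341397] [-2.88073157e-01  2.85914730e-01  1.83393385e+00  1.30097295e-04
  1.01919413e+00 -1.63153883e-01]
```

View pics/side3.png

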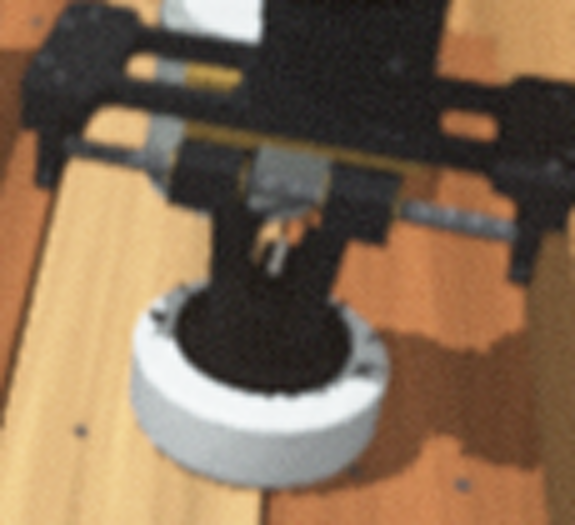

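```bash
python3 -m handwheel '1 0 0 0 0.07 0 0; 1 0 0 0 0.14 0 0; 1 0 0 0 0.2 0 0; 1 0 0 0 0.2 0 0'; python3 -c "
from h import *
s=manip.get_state();print(s['torque'],s['joint_positions'])
p,d=manip.read_camera('side');cv2.imwrite('pics/side4.png',cv2.resize(p[120:225,285:400,::-1],None,fx=5,fy=5,interpolation=cv2.INTER_CUBIC))"
```

```text
clock: 6.05
ee_pos: [0.4576, -0.0143, 0.2998]
orientation: [0.255, 1.553, -0.256]
contact_force: [-0.7, -0.1, 11.0]
gripper_width: 0.0137
[ 0.10487521  0.40755123 -0.04283657] [-2.88015763e-01  2.86014876e-01  1.83384262e+00  6.43998629e-05
  1.01907847e+00  3.74193139e-02]
```

View pics/side4.png

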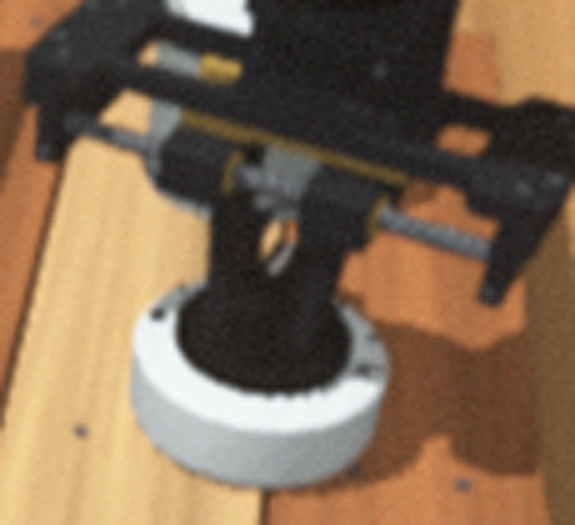

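```bash
python3 -m handwheel '1 0.0002 0 0 0.08 0 0; 1 0.0002 0 0 0.16 0 0; 1 0.0002 0 0 0.24 0 0; 1 0.0002 0 0 0.32 0 0;1 0.0002 0 0 0.40 0 0;1 0.0002 0 0 0.40 0 0'; python3 -m handwheel '1 0 0 0 0.08 0 0; 1 0 0 0 0.16 0 0; 1 0 0 0 0.24 0 0; 1 0 0 0 0.32 0 0;1 0 0 0 0.40 0 0;1 0 0 0 0.40 0 0'; python3 -c "
from h import *
s=manip.get_state();print(s['torque'],s['joint_positions'])
p,d=manip.read_camera('side');cv2.imwrite('pics/side5.png',cv2.resize(p[120:225,285:400,::-1],None,fx=5,fy=5,interpolation=cv2.INTER_CUBIC))"
```

```text
clock: 6.85
ee_pos: [0.4576, -0.0143, 0.2998]
orientation: [0.568, 1.492, -0.567]
contact_force: [-0.9, 0.4, 13.4]
gripper_width: 0.0137
clock: 7.6
ee_pos: [0.4576, -0.0144, 0.2998]
orientation: [0.876, 1.384, -0.874]
contact_force: [-2.3, -0.1, 13.0]
gripper_width: 0.0136
[ 0.01372555  0.4426067  -0.13606444] [-2.88176321e-01  2.86086126e-01  1.83373940e+00 -1.20624042e-04
  1.01853533e+00  8.37703553e-01]
```

View pics/side5.png

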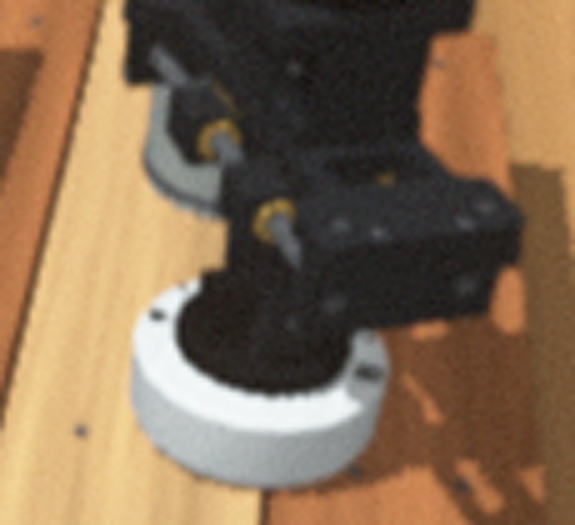

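```bash
python3 -m handwheel '1 0 0 0 0.08 0 0; 1 0 0 0 0.16 0 0; 1 0 0 0 0.24 0 0; 1 0 0 0 0.32 0 0;1 0 0 0 0.40 0 0;1 0 0 0 0.40 0 0'; python3 -m handwheel '1 0 0 0 0.08 0 0; 1 0 0 0 0.16 0 0; 1 0 0 0 0.24 0 0; 1 0 0 0 0.32 0 0;1 0 0 0 0.38 0 0;1 0 0 0 0.43 0 0;1 0 0 0 0.43 0 0;1 0 0 0 0.43 0 0'; python3 -c "
from h import *
s=manip.get_state();print(s['torque'],s['joint_positions'])
p,d=manip.read_camera('side');cv2.imwrite('pics/side6.png',cv2.resize(p[120:225,285:400,::-1],None,fx=5,fy=5,interpolation=cv2.INTER_CUBIC))
p,d=manip.read_camera('top');cv2.imwrite('pics/top6.png',cv2.resize(p[200:300,210:330,::-1],None,fx=5,fy=5,interpolation=cv2.INTER_CUBIC))"
```

```text
clock: 8.4
ee_pos: [0.4577, -0.0144, 0.2998]
orientation: [1.176, 1.227, -1.174]
contact_force: [-1.2, -1.0, 13.6]
gripper_width: 0.0135
clock: 9.4
ee_pos: [0.4577, -0.0145, 0.2998]
orientation: [1.487, 0.999, -1.484]
contact_force: [-1.3, -0.9, 12.6]
gripper_width: 0.0135
[-0.20099493  0.43369434  0.01335741] [-2.88377140e-01  2.86076310e-01  1.83367651e+00 -6.31589418e-04
  1.01843646e+00  1.66686641e+00]
```

View pics/side6.png

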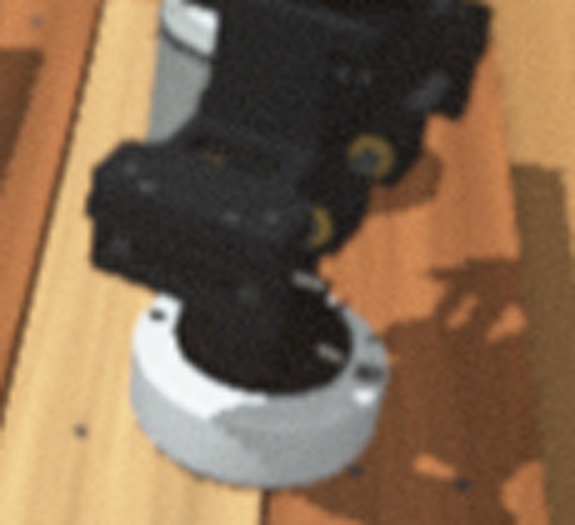

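View pics/top6.png

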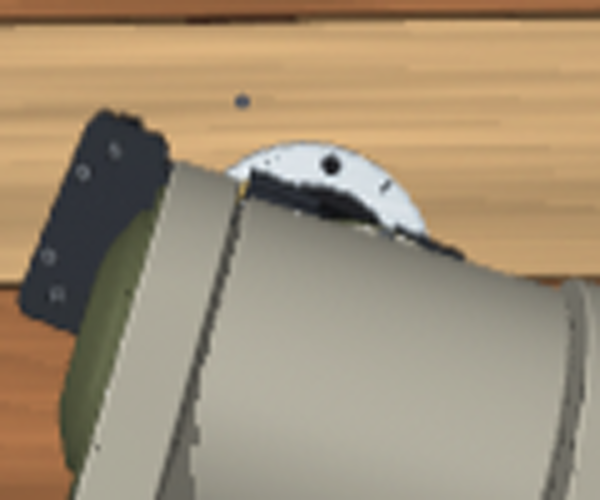

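```bash
cat > meas.py <<'E'
from h import *
s=lambda x,y:(285+(x+.5)/5-.5,120+(y+.5)/5-.5)
E
python3 - <<'E'
from meas import *
a=cv2.imread("pics/side6.png")
cv2.imwrite("pics/side6z.png",cv2.resize(a[260:400,240:400],None,fx=4,fy=4,interpolation=cv2.INTER_CUBIC))
l=plane("side",[s(321,348),s(342,359)],.1335);print(l)
c=np.array([.4585,-.0138])
for q in l: print(np.degrees(np.arctan2(*(q[:2]-c)[::-1])),np.linalg.norm(q[:2]-c))
E
```

```text
[[ 0.43686835 -0.00610083  0.1335    ]
 [ 0.4290194  -0.00115516  0.1335    ]]
160.40825442551113 0.02296095754382534
156.7845046045086 0.03207799921155652
```

View pics/side6z.png

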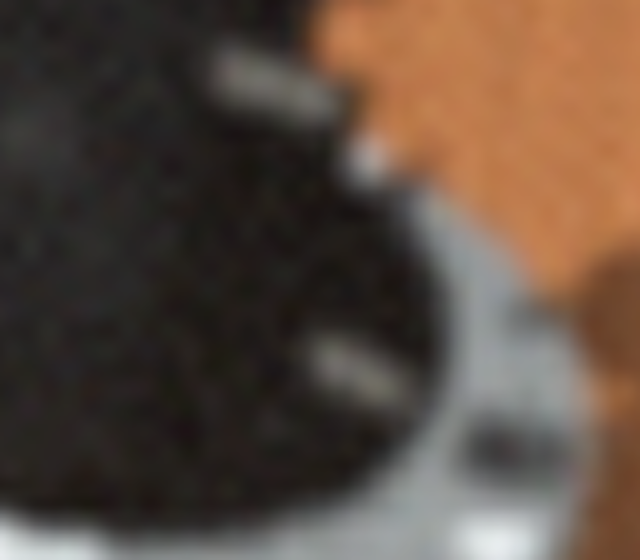

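```bash
python3 -m handwheel '1 0 0 0 -0.06 0 0; 1 0 0 0 -0.14 0 0; 1 0 0 0 -0.22 0 0; 1 0 0 0 -0.3 0 0;1 0 0 0 -0.38 0 0;1 0 0 0 -0.46 0 0;1 0 0 0 -0.54 0 0;1 0 0 0 -0.6 0 0;1 0 0 0 -0.6 0 0'; python3 -m handwheel '1 0 0 0 -0.08 0 0; 1 0 0 0 -0.16 0 0; 1 0 0 0 -0.24 0 0; 1 0 0 0 -0.32 0 0;1 0 0 0 -0.40 0 0;1 0 0 0 -0.48 0 0;1 0 0 0 -0.54 0 0;1 0 0 0 -0.59 0 0;1 0 0 0 -0.605 0 0;1 0 0 0 -0.605 0 0;1 0 0 0 -0.605 0 0'; python3 -c "
from h import *
s=manip.get_state();print(s['torque'],s['joint_positions'])
p,d=manip.read_camera('side');cv2.imwrite('pics/side7.png',cv2.resize(p[120:225,285:400,::-1],None,fx=5,fy=5,interpolation=cv2.INTER_CUBIC))
p,d=manip.read_camera('top');cv2.imwrite('pics/top7.png',cv2.resize(p[200:300,210:330,::-1],None,fx=5,fy=5,interpolation=cv2.INTER_CUBIC))"
```

```text
clock: 10.62
ee_pos: [0.4577, -0.0144, 0.2998]
orientation: [1.049, 1.301, -1.047]
contact_force: [-1.1, -0.1, 12.8]
gripper_width: 0.0136
clock: 12.0
ee_pos: [0.4576, -0.0143, 0.2998]
orientation: [0.587, 1.487, -0.586]
contact_force: [-0.7, 1.4, 13.8]
gripper_width: 0.0137
[ 0.15385375  0.40187326 -0.16816737] [-2.88128271e-01  2.86061298e-01  1.83380546e+00  2.02356217e-04
  1.01869069e+00  4.62083713e-01]
```

View pics/side7.png

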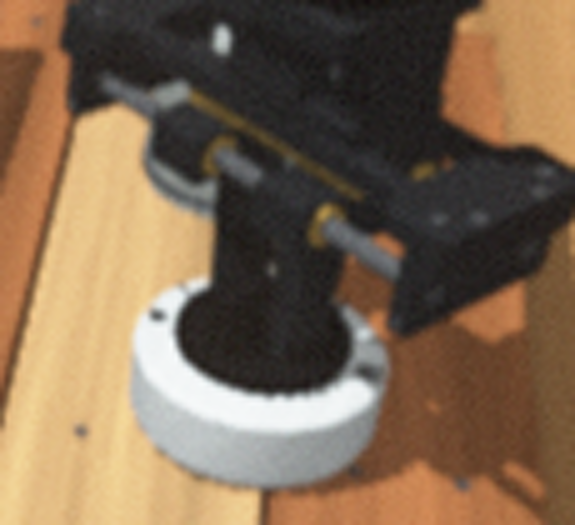

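View pics/top7.png

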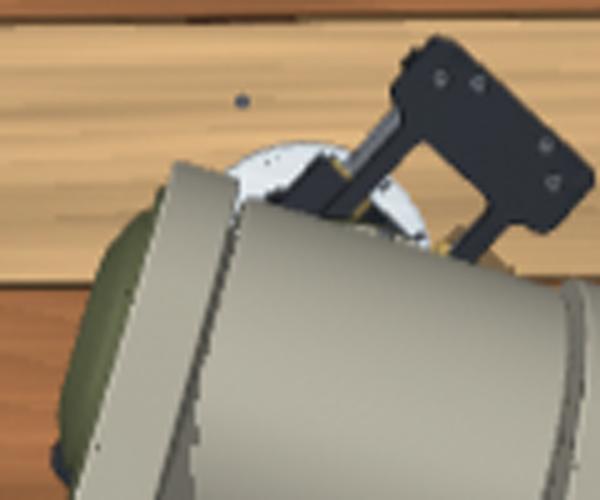

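```bash
python3 -m handwheel '1 0 0 0 -0.01 0 0; 1 0 0 0 -0.01 0 0'; python3 -m handwheel '1 0 0 0 0 0 0; 1 0 0 0 0 0 0' 6;  python3 -m handwheel '0.7 0 0 0 0 0 0; 0.55 0 0 0 0 0 0; 0.5 0 0 0 0 0 0; 0.5 0 0 0 0 0 0'; python3 -m handwheel '0.5 -0.001 0 0 0 0 0; 0.5 -0.002 0 0 0 0 0; 0.5 -0.006 0 0 0 0 0; 0.5 -0.02 0 0 0 0 0; 0.5 -0.04 0 0 0 0 0; 0.5 -0.07 0 0 0 0 0; 0.5 -0.1 0 0 0 0 0;0.5 -0.1 0 0 0 0 0'
```

```text
clock: 12.35
ee_pos: [0.4576, -0.0143, 0.2998]
orientation: [0.579, 1.489, -0.578]
contact_force: [-2.0, 0.6, 13.1]
gripper_width: 0.0134
clock: 12.6
ee_pos: [0.4576, -0.0143, 0.2998]
orientation: [0.579, 1.489, -0.578]
contact_force: [-1.3, 1.4, 12.6]
gripper_width: 0.014
clock: 13.1
ee_pos: [0.4581, -0.0148, 0.2998]
orientation: [0.578, 1.486, -0.578]
contact_force: [3.6, -3.3, 7.5]
gripper_width: 0.0216
clock: 14.1
ee_pos: [0.4572, -0.0142, 0.4007]
orientation: [0.579, 1.488, -0.578]
contact_force: [0.8, -0.3, -0.6]
gripper_width: 0.0221
```

```bash
python3 -m handwheel '0.5 0 0.014 -0.055 0 0 0; 0.5 0 0.028 -0.11 0 0 0; 0.5 0 0.042 -0.165 0 0 0; 0.5 0 0.056 -0.22 0 0 0; 0.5 0 0.07 -0.28 0 0 0; 0.5 0 0.087 -0.35 0 0 0; 0.5 0 0.087 -0.35 0 0 0; 0.5 0 0.087 -0.35 0 0 0'
python3 - <<'E'
from h import *
for n in("side","top"):
    p,d=manip.read_camera(n); cv2.imwrite(f"pics/{n}8.png",p[:,:,::-1]); np.save(f"pics/{n}8.npy",d)
a=cv2.imread("pics/top8.png");cv2.imwrite("pics/top8z.png",cv2.resize(a[220:290,237:307],None,fx=8,fy=8,interpolation=cv2.INTER_CUBIC))
for n in("top","side"):
    P=cloud(n,np.load(f"pics/{n}8.npy"));z=P[...,2];r=np.hypot(P[...,0]-.4585,P[...,1]+.0145)
    m=(r<.035)&(z>.155)&(z<.166);p=P[m]
    b=cv2.minAreaRect(p[:,:2].astype(np.float32)*1000);print(n,m.sum(),b)
    v=np.linalg.svd(p[:,:2]-p[:,:2].mean(0))[2][0];print(np.degrees(np.arctan2(v[1],v[0])))
P=cloud("top",np.load("pics/top8.npy"));z=P[...,2]; m=np.zeros((384,512),bool); m[222:288,240:305]=1
c=m&(abs(z-.126)<.006)
cs,_=cv2.findContours(c.astype(np.uint8),cv2.RETR_EXTERNAL,cv2.CHAIN_APPROX_NONE)
k=cv2.convexHull(max(cs,key=cv2.contourArea)); print(cv2.minEnclosingCircle(plane("top",k[:,0],.126)[:,:2].astype(np.float32)))
E
```

```text
clock: 15.1
ee_pos: [0.2573, 0.286, 0.398]
orientation: [0.577, 1.493, -0.579]
contact_force: [0.6, -0.3, 0.0]
gripper_width: 0.0224
top 213 ((460.36761474609375, -12.996570587158203), (48.07821273803711, 14.00870132446289), 48.35102081298828)
-132.7878342832416
side 158 ((460.403564453125, -11.291015625), (47.620643615722656, 15.171294212341309), 47.54254150390625)
46.829992756398916
((0.45849159359931946, -0.014972981065511703), 0.04801367595791817)
```

View pics/top8z.png

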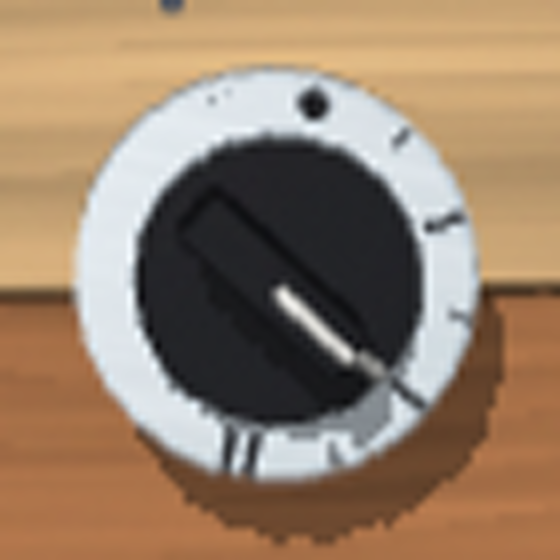

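View pics/top8.png

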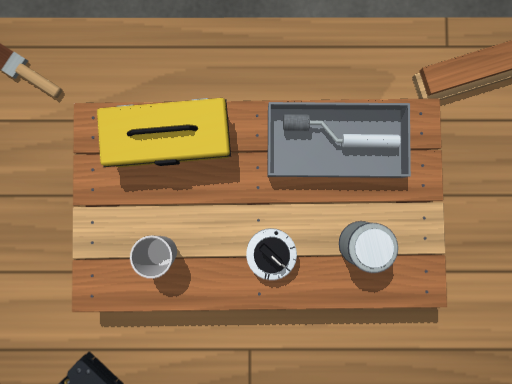

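The pointer tip, at zoomed (380,370), lines up with the 20-minute long tick at (407,392). The dot is still at (314,103), the case centre hasn't moved, and the other objects are where they were. I'm handing in the job.

```bash
python3 -c "
from workcell import manip
print(manip.job_done())"
```

```text
the job is handed in; nothing more can be done
None
```

The timer is set to 20 minutes and the job is handed in, with about 15 s on the robot's clock. I pressed the fingertips on the dial skirt with about 12–14 N, gripped the bar and turned the dial clockwise to about 31.5 minutes. I then turned it back to 20, let go and moved the arm clear.

**Dial:** in the last top picture the pointer lines up with the 20-minute tick. The bar measures −132.8° from the top camera, against a target of about −132.4°. The side camera reads about −133°, or −132.5° from its fitted rectangle.

**Case:** the zero dot is at the same pixels as before. The case centre is unchanged to within 0.1 mm: (0.4585, −0.0150) both times.

**Other objects:** the tin, cup, caddy and tray look unmoved in the last top picture.

**Disagreements and limits:**
- The two cameras place the timer's axis 1–2 mm apart, which is within the stated calibration.
- Sideways force reached about 5 N while I was pressing down and closing the fingers, and again on release. The case showed no movement.
- The turn past the 30-minute mark was confirmed from the side view only, with the pointer about 10° beyond the mark. The arm blocked the top camera then.

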